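# Clamp the sharpening stone in its cam-lock holder

### The job

A sharpening stone lies loose on the bed of its holder. Flip the cam lever up to free the sliding jaw, slide the jaw along until the stone is pressed squarely home against the fixed jaw with no play, then flip the lever fully down again to lock it. Leave the stone clamped, let go, and do not disturb the things lying around.

Things in the scene. Friction and masses are not known exactly. Their poses are not given: they have to be found in the camera images.
- holder: Bright steel whetstone holder, fixed to the bench: a bed plate 76 (x) x 260 (y) x 12 mm high. Origin at the centre of its underside, on the bench top; z up, y along the bed. A fixed jaw, 64 mm wide and rising to z = 30 mm, stands at the -y end; the sliding jaw rides on the +y half. An end stop only 6 mm high is at the +y end.
- jaw_slide (a joint): Position of the sliding jaw in m: 0 = fully back, growing as it moves along the holder's -y to the fixed jaw, 0.075 at most; the gap between the two jaws' pads is 0.160 minus this. A block 66 (x) x 43 (y) mm, top 30.5 mm above the bench, with a fork rising to 52 mm. Freed, it slides with about 2 N of friction and stays where left; locked, a brake holds it (over 25 N).
- cam_lever (a joint): Angle of the cam lever in rad: 0 = locked, level, pointing along the holder's -x beyond the bed's edge; grows as it is flipped up; 1.57 = straight up (free), stop at 1.65. The brake bites below about 0.6, fully at 0. It stays where left (1.5 N at its end to move it, a little more where the cam bites). It rides on the sliding jaw; its hinge axis is along the holder's y.
- lever_pivot (a point): Hinge axis of the cam lever, at the middle of the fork on the sliding jaw, 44 mm above the bench. Moves with the jaw; axes as the holder's.
- lever_grip (a point): Point on the centre line of the lever's round black handle, 85 mm from lever_pivot, where it is best pinched across (fingers closing along the holder's y). The handle is a 15 mm thick round bar that ends 27 mm beyond this point and begins 35 mm before it. Turns with the lever.
- jaw_pad (a point): Centre of the sliding jaw's rubber pad face (58 x 14 mm), which looks along the holder's -y.
- fixed_pad (a point): Centre of the fixed jaw's rubber pad face, which looks along the holder's +y; 107 mm from the holder's origin along -y, 21 mm above the bench.
- stone: Two-layer grey and pale sharpening stone, 46 (x) x 100 (y) x 24 mm, about 0.25 kg, loose on the bed between the jaws, a little askew. Origin at the centre of its underside (12 mm above the bench), y along its length. Clamped home, its centre is 50 mm from fixed_pad along the holder's y.
- water_jar: Bystander: round glass jar, 107 mm wide, 106 mm high; origin at the centre of its underside.
- red_pliers: Bystander: pliers with red grips, 154 x 46 x 11 mm, lying; origin at the centre of the underside.
- powder_pot: Bystander: small closed screw pot, 35 mm wide, 42 mm high, standing; origin at the centre of its underside.

How it is judged:
By the outcome, as a careful person would: the job done as asked, in the order asked, and still so for the second after the job is handed in, with the robot touching nothing.
It also fails if it takes over 42 s, if anything falls off the work surface, if the arm or the gripper's body presses on something with over 40 N, if the wrist force passes 120 N, or if a joint passes its speed limit or range.

### The arm

A 6-joint arm with a two-finger parallel gripper is mounted at the origin on a cart in front of the work surface, level with it; the furniture and walls round the work are solid. World frame = base frame: x ahead of the robot, y to its left, z up, the work surface at z = 0. Lengths are in m, angles in rad, forces in N, time in s.
With the tool pointing down it reaches from about 0.275 to 0.75 m from the base axis. Payload 10.2 kg.
Tool frame: the origin (TCP) lies at the very end of the fingers, on their centre line; the grasp point (between the pads) lies 19 mm behind it; z points along the fingers, y is the line along which they close (so a half turn about z gives the same grasp; the last joint's range is limited). The gripper opens to 88 mm and grips with 3 to 60 N. Pads are 18 mm wide; open, the fingers measure 123 mm over their backs; the gripper's body (75 mm by 187 mm) begins 45 mm behind the grasp point.
Start: joints at [-1.373, 0.313, 1.498, -0, 1.331, -0.223], TCP at [0.214, -0.479, 0.213] pointing down, gripper open.
Joint ranges: [-2.94, 2.94], [-0.97, 2.17], [0.19, 2.56], [-1.23, 4.37], [0.02, 3.11], [-2.88, 2.88]. Speed limits (rad/s): [2.39, 2.39, 3.01, 3.14, 3.14, 3.14].

### API

Orientations are given as a rotation vector (axis times angle).
In Python, from station import bot gives the robot as it stands.
- The arm moves only by the tool inch_along, called after "Emit:" by a JSON object that holds its "method" and its "body", one argument or row to a line. Schema: {"type":"object","properties":{"steps":{"type":"object","properties":{"offsets":{"type":"array","items":{"type":"array","items":{"type":"number"},"minItems":7,"maxItems":7},"minItems":1,"maxItems":20}},"additionalProperties":false,"required":["offsets"]},"force":{"type":"number"},"only":{"type":"string"},"quiet":{"type":"boolean"},"lines":{"type":"string"}},"required":["steps"],"additionalProperties":false}. steps is an object whose key "offsets" holds a list of rows, 1 to 20 of them, each of 7 numbers: dx, dy, dz in a scale on which 1.0 is 750 mm, then a rotation vector rx, ry, rz in a scale on which 1.0 is 2 rad, then the finger opening in m; each row is the pose to reach, as a shift and turn from the pose commanded when the call began, along the tool's axes at that moment; what a row does not reach only later rows make up. A row lasts 1/10 s, in which the tool goes at most 0.05 m and 0.15 rad, less where a joint would pass 70% of its speed; a pose out of reach is approached as far as the arm can. The fingers move at their own pace and stop on an object; force is the grip in N (left out, the last holds). Time passes only in rows, so rows that do not move let the fingers close. The tool returns the time, the measured TCP pose, the force, the opening and the grip force at its end. only (a regular expression) keeps the lines of the reply that match it, lines (a string "A,B") keeps lines A to B, and quiet returns only ok. A shift or turn number past 1, either way, is cut back to 1. Input that does not fit is refused with a message, and nothing moves.
- bot.state(): the state, without advancing time (a new reading comes with each control period).
- bot.get_image(name): name is "scene" or "top"; returns the picture (420x560x3 uint8, blue, green, red); there is no depth.
- bot.camera_params(name): a dict with "mtx" (3x3 intrinsics, pixels), "R" (3x3) and "t" (3): a world point X has camera coordinates R X + t. Camera axes: x right, y down, z forward; pixel columns grow to the right and rows downward; lengths in m; the calibration is good to about 2 mm. A picture is of the moment at which its call begins. camera_params takes no time and is no camera call.
- bot.hand_in(): hands the job in; it is judged then, once.
The state is a dict: "time": time; "joints": joint angles; "joint_velocities": joint speeds; "joint_efforts": joint torques, N m; "tcp_pos": TCP position; "tcp_rot": TCP orientation; "wrist_force": force on the tool from outside, world axes, zero at the start; "torque": the same for the moment, N m; "gripper_width": finger opening in m; "gripper_force": force on a finger pad.
Only numpy, scipy, OpenCV 4.12 (cv2) and the standard library are available. Lean on these libraries where they do the work, as an engineer would, in place of code of your own. Each camera call takes 0.05 s, during which the arm holds its last target. There are 200 camera calls.

## Working session

There is one attempt and no reset: what is moved stays moved. The work goes in short steps, Python scripts to look and compute and a tool call to move; the robot and the scene stay as the last step left them, time stands still between calls to the robot, and variables do not carry over. Pictures are saved under pics/ and viewed, at most 12 in all, crops included, and the job is handed in when it is done.

```bash
ls; mkdir -p pics
```

Run:
```python
from station import bot
import cv2,numpy as np
for n in("scene","top"):
    cv2.imwrite(f"pics/{n}0.png",bot.get_image(n)); p=bot.camera_params(n); print(n,p["mtx"].tolist(),(-p["R"].T@p["t"]).round(3),p["R"].round(3).tolist())
s=bot.state();print(s["time"],s["tcp_pos"],s["tcp_rot"])
```

```text
pics
station.py
scene [[384.127282852577, 0.0, 273.093498924861], [0.0, 384.127282852577, 206.60586142848763], [0.0, 0.0, 1.0]] [-0.01  -0.817  0.417] [[0.74, -0.672, -0.016], [-0.296, -0.304, -0.906], [0.604, 0.675, -0.424]]
top [[517.077588641445, 0.0, 279.86384058064635], [0.0, 517.077588641445, 216.2569963707035], [0.0, 0.0, 1.0]] [ 0.39  -0.237  1.051] [[-0.015, -1.0, -0.021], [-0.995, 0.017, -0.094], [0.095, 0.02, -0.995]]
0.1 [ 0.21437763 -0.47898035  0.21222767] [-3.07122747e+00 -6.55810784e-01  1.55552120e-05]
```

View pics/top0.png

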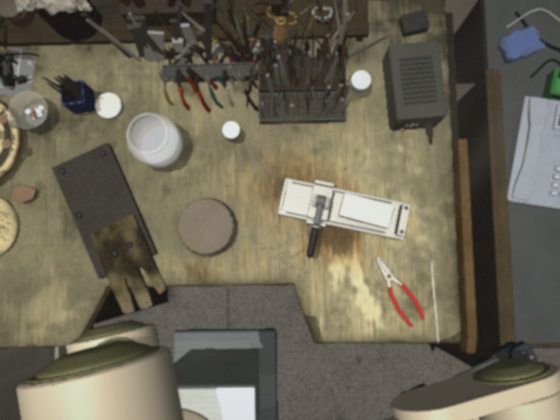

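View pics/scene0.png

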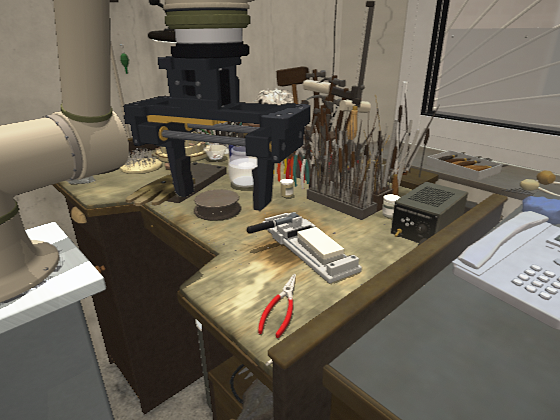

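Create h.py:
```python
from station import bot
import cv2,numpy as np
from scipy.spatial.transform import Rotation as Ro
P={n:bot.camera_params(n) for n in("scene","top")}
def ray(n,u,v,z):
    p=P[n];c=-p["R"].T@p["t"];d=p["R"].T@np.linalg.solve(p["mtx"],[u,v,1]);return c+d*(z-c[2])/d[2]
def proj(n,X):
    p=P[n];q=p["mtx"]@(p["R"]@np.asarray(X)+p["t"]);return q[:2]/q[2]
def crop(n,u0,v0,w,h,k,f):
    im=bot.get_image(n)[v0:v0+h,u0:u0+w];cv2.imwrite(f,cv2.resize(im,None,fx=k,fy=k,interpolation=cv2.INTER_CUBIC))
```

Run:
```python
from h import *
print(proj("top",[.214,-.479,.213]),proj("scene",[.214,-.479,.213]),proj("top",[0,0,0]))
crop("top",265,165,160,110,5,"pics/c1.png")
crop("scene",235,195,140,95,5,"pics/c2.png")
```

```text
[446.66468437 375.48216144] [222.93171347 219.89814139] [173.25167563 467.00423766]
```

View pics/c1.png

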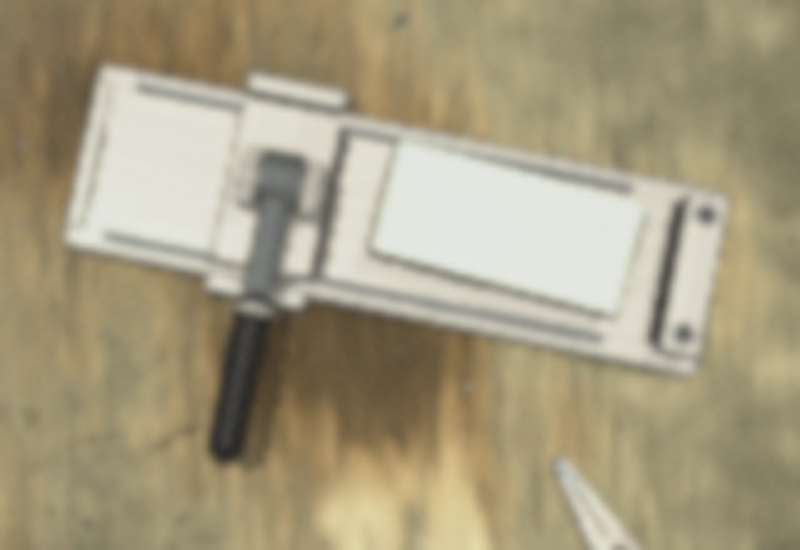

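View pics/c2.png

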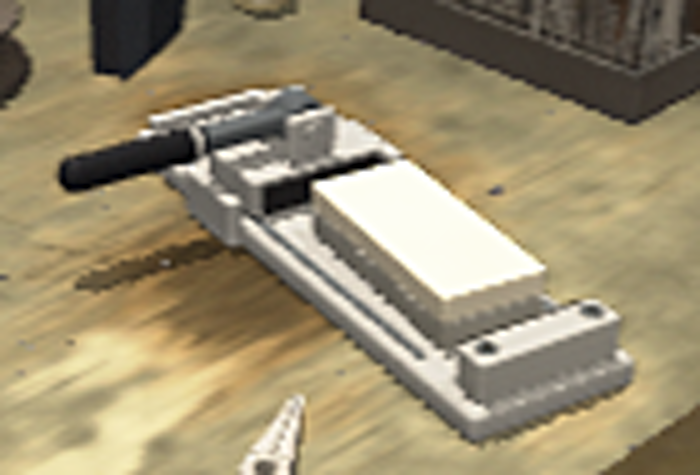

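Add to h.py:
```python
def c1(x,y,z): return ray("top",265+(x+.5)/5-.5,165+(y+.5)/5-.5,z)[:2]
```

Run:
```python
from h import *
TL,BL,TR,BR=[c1(*p,.012) for p in((103,65),(67,245),(727,193),(690,374))]
print(TL,BL,TR,BR,[np.linalg.norm(a) for a in(TL-BL,TR-BR,TL-TR,BL-BR)])
o=(TL+BL+TR+BR)/4; yv=(TL+BL-TR-BR);yv/=np.linalg.norm(yv);xv=np.array([yv[1],-yv[0]]);print("o",o,"yv",yv,"ang",np.arctan2(yv[1],yv[0])-np.pi/2)
L=lambda p:np.round([(p-o)@xv,(p-o)@yv],4)
S=[c1(*p,.036) for p in((400,138),(643,207),(612,315),(370,250))]
print("stone",[L(s) for s in S],L(sum(S)/4))
print("lever end",L(c1(225,458,.044)),L(c1(258,310,.044)),"block",L(c1(345,130,.0305)),L(c1(318,278,.0305)),"fixed",L(c1(683,200,.03)),L(c1(655,345,.03)))
s=bot.state();print(Ro.from_rotvec(s["tcp_rot"]).as_matrix().round(3))
```

Add to h.py:
```python
o=np.array([.5027,-.3456]);yv=np.array([.2211,.97525]);xv=np.array([yv[1],-yv[0]])
def W(x,y,z): return np.r_[o+xv*x+yv*y,z]
```

Run:
```python
from h import *
s=bot.state();M=Ro.from_rotvec(s["tcp_rot"])
g=W(-.085,.0483,.025);print(g,M.inv().apply(g-s["tcp_pos"]))
T=np.c_[np.r_[-(-xv),0],np.r_[-yv,0],[0,0,-1]];print(np.linalg.det(T),(M.inv()*Ro.from_matrix(T)).as_rotvec())
```

```text
[ 0.43048288 -0.27970193  0.025     ] [ 0.2786123  -0.09356324  0.18751672]
0.9999977725 [-7.52531649e-04  5.00972666e-05  6.43776761e-01]
```

The manual's scale: shifts go in shares of 750 mm and turns go in shares of 2 rad. Converting my numbers, 0.2786 m / 0.75 = 0.3715, 0.11 m / 0.75 = 0.1467, 0.6438 rad / 2 = 0.3219.

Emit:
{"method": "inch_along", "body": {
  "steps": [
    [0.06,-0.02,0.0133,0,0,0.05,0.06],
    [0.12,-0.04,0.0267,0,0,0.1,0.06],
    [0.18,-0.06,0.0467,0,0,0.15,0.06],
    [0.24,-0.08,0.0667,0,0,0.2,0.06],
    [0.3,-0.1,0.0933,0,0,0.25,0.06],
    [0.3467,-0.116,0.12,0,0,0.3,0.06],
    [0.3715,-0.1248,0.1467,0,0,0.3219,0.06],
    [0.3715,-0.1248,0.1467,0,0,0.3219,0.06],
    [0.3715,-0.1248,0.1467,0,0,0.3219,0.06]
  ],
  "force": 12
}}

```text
refused: steps: the value is not of type 'object' (schema: type "object"). Nothing was moved.
```

The error is about the shape of the input: an object with the rows under "offsets". Fixing that and sending the same move.

Emit:
{"method": "inch_along", "body": {
  "steps": {"offsets":[[0.06,-0.02,0.0133,0,0,0.05,0.06],[0.12,-0.04,0.0267,0,0,0.1,0.06],[0.18,-0.06,0.0467,0,0,0.15,0.06],[0.24,-0.08,0.0667,0,0,0.2,0.06],[0.3,-0.1,0.0933,0,0,0.25,0.06],[0.3467,-0.116,0.12,0,0,0.3,0.06],[0.3715,-0.1248,0.1467,0,0,0.3219,0.06],[0.3715,-0.1248,0.1467,0,0,0.3219,0.06],[0.3715,-0.1248,0.1467,0,0,0.3219,0.06]]},
  "force": 12
}}

```text
time: 1.1
tcp_pos: [0.4304, -0.2802, 0.1029]
tcp_rot: [-3.122, 0.347, 0.001]
wrist_force: [-0.3, 0.3, 0.5]
gripper_width: 0.06
gripper_force: 0.0
```

Run:
```python
from h import *
crop("top",265,165,160,110,5,"pics/c3.png")
crop("scene",205,150,160,110,5,"pics/c4.png")
s=bot.state();M=Ro.from_rotvec(s["tcp_rot"]);print(s["time"],M.inv().apply(W(-.085,.0483,.025)-s["tcp_pos"]),s["joints"])
```

```text
1.2 [-0.00020391 -0.00154266  0.07870537] [-8.06950602e-01  4.02530705e-01  1.67659394e+00 -1.92275600e-04
  1.06080502e+00  9.87258657e-01]
```

View pics/c4.png

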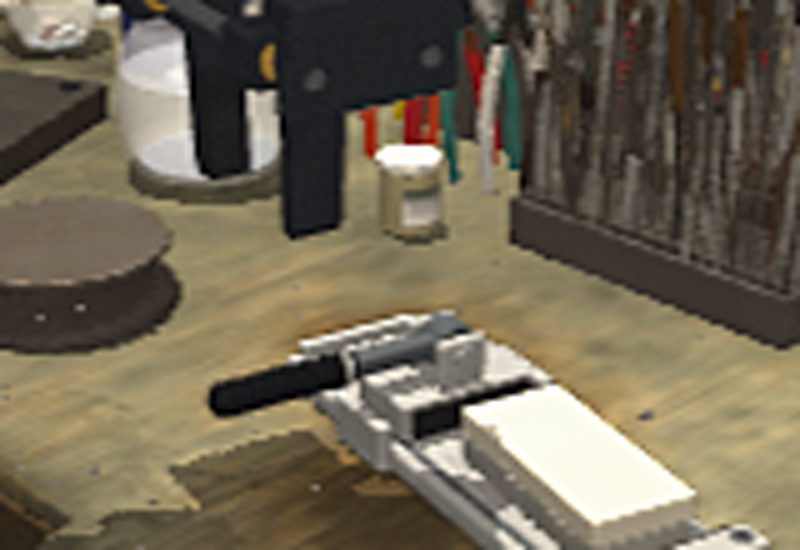

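To row units: 0.078 m / 0.75 = 0.104, 0.07 m / 0.75 = 0.0933.

Emit:
{"method": "inch_along", "body": {
  "steps": {"offsets":[[0,-0.0013,0.0533,0,0,0,0.06],[0,-0.0013,0.0933,0,0,0,0.06],[0,-0.0013,0.104,0,0,0,0.03],[0,-0.0013,0.104,0,0,0,0.02],[0,-0.0013,0.104,0,0,0,0.005],[0,-0.0013,0.104,0,0,0,0.005],[0,-0.0013,0.104,0,0,0,0.005]]},
  "force": 12
}}

```text
time: 1.9
tcp_pos: [0.4312, -0.2795, 0.0258]
tcp_rot: [3.121, -0.349, 0.002]
wrist_force: [0.6, 0.7, -0.7]
gripper_width: 0.0219
gripper_force: 0.0
```

Run:
```python
from h import *
s=bot.state();print(s["wrist_force"],s["torque"],Ro.from_rotvec(s["tcp_rot"]).inv().apply(s["wrist_force"]))
```

```text
[ 0.61553186  0.70119381 -0.72933029] [-0.01855257  0.02965778 -0.02855708] [ 0.44405623 -0.82072964  0.72917201]
```

Still closing; wait.

Emit:
{"method": "inch_along", "body": {
  "steps": {"offsets":[[0,0,0,0,0,0,0.005],[0,0,0,0,0,0,0.005],[0,0,0,0,0,0,0.005],[0,0,0,0,0,0,0.005]]},
  "force": 12
}}

```text
time: 2.3
tcp_pos: [0.4311, -0.2785, 0.0256]
tcp_rot: [-3.121, 0.349, -0.001]
wrist_force: [-1.3, 6.1, 10.3]
gripper_width: 0.0049
gripper_force: 8.5
```

Run:
```python
from h import *
crop("scene",205,150,160,110,5,"pics/c5.png")
```

```text
(no output)
```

View pics/c5.png

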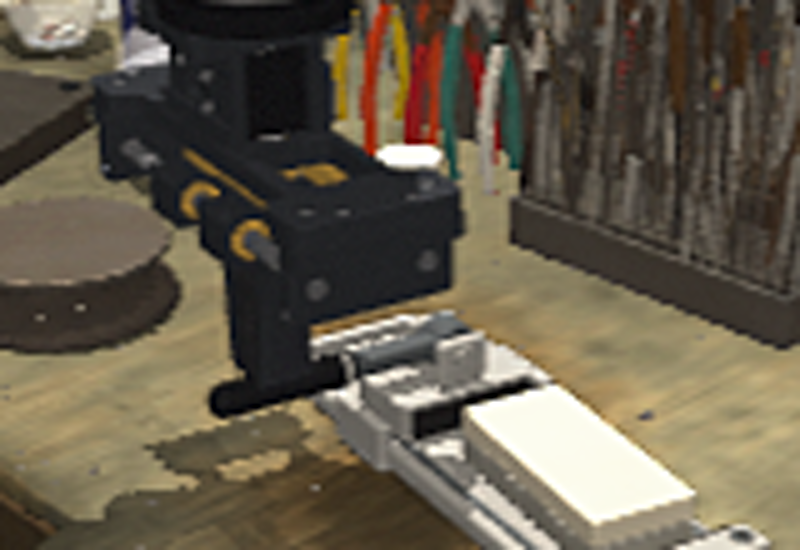

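Run:
```python
from h import *
s=bot.state();t=s["tcp_pos"]
f=lambda X:((proj("scene",X)-[205,150])*5+2).round()
y=np.r_[yv,0];x=np.r_[xv,0]
print("tcp",f(t),"frontfinger outer edge",f(t-y*.02-x*.009),f(t-y*.02+x*.009))
for d in(-.112,-.085,-.05): print(d,f(W(d,.0483,.044)))
print("L",(t[:2]-o)@xv,(t[:2]-o)@yv,s["wrist_force"],s["torque"])
# triangulate handle end: scene crop c4 tip centre (222,398), c1 (225,452)
for z in(.03,.035,.04,.044,.05): 
  a=ray("scene",205+222/5,150+398/5,z)[:2]-o;b=c1(228,450,z)-o;print(z,a@xv,a@yv,b@xv,b@yv)
```

```text
tcp [270. 430.] frontfinger outer edge [273. 457.] [312. 445.]
-0.112 [210. 409.]
-0.085 [270. 393.]
-0.05 [344. 372.]
L -0.08469095093456662 0.04963642141315183 [-0.68271867  5.6109883  10.71542337] [ 1.04526336  0.10679536 -0.04112854]
0.03 -0.09289134946130959 0.07574093293524742 -0.10549205670982287 0.047802603115290956
0.035 -0.09680220568465056 0.06734999866610808 -0.10563037162744768 0.047962963633323495
0.04 -0.10071306190799141 0.058959064396968755 -0.10576868654507253 0.04812332415135602
0.044 -0.10384174688666407 0.05224631698165709 -0.1058793384791724 0.048251612565782045
0.05 -0.10853477435467317 0.042177195858689745 -0.10604531638032222 0.04844404518742104
```

Run:
```python
from h import *
f=lambda X:((proj("scene",X)-[205,150])*5+2).round()
g=lambda X:((proj("top",X)-[265,165])*5+2).round()
y=np.r_[yv,0];x=np.r_[xv,0];t=np.array([.4304,-.2802,.1029])
for a in(.03,.0475,-.03,-.0475): print(a,f(t+y*a-x*.009),f(t+y*a+x*.009),g(t+y*a))
crop("top",265,165,160,110,5,"pics/c6.png")
```

```text
0.03 [212. 241.] [251. 232.] [166. 374.]
0.0475 [193. 226.] [232. 217.] [120. 364.]
-0.03 [281. 295.] [322. 284.] [327. 408.]
-0.0475 [303. 312.] [344. 301.] [374. 418.]
```

View pics/c6.png

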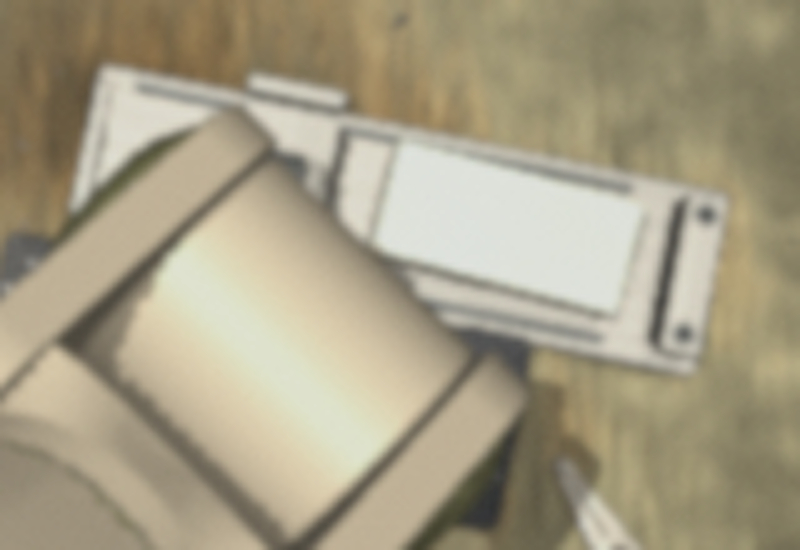

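To row units: 0.02 m / 0.75 = 0.0267, 0.01 m / 0.75 = 0.0133.

Emit:
{"method": "inch_along", "body": {
  "steps": {"offsets":[[0,0,0,0,0,0,0.045],[0,0,0,0,0,0,0.045],[0,0,0,0,0,0,0.045],[0,0,0,0,0,0,0.045],[0,0,0,0,0,0,0.045],[0,0,0.0133,0,0,0,0.045],[0,0,0.0267,0,0,0,0.045],[0,0,0.0267,0,0,0,0.045]]},
  "force": 12
}}

```text
time: 3.2
tcp_pos: [0.4299, -0.2782, 0.0029]
tcp_rot: [-3.12, 0.349, 0.004]
wrist_force: [0.1, 0.5, 0.6]
gripper_width: 0.0449
gripper_force: 0.0
```

Run:
```python
from h import *
crop("scene",205,150,160,110,5,"pics/c7.png")
```

```text
(no output)
```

View pics/c7.png

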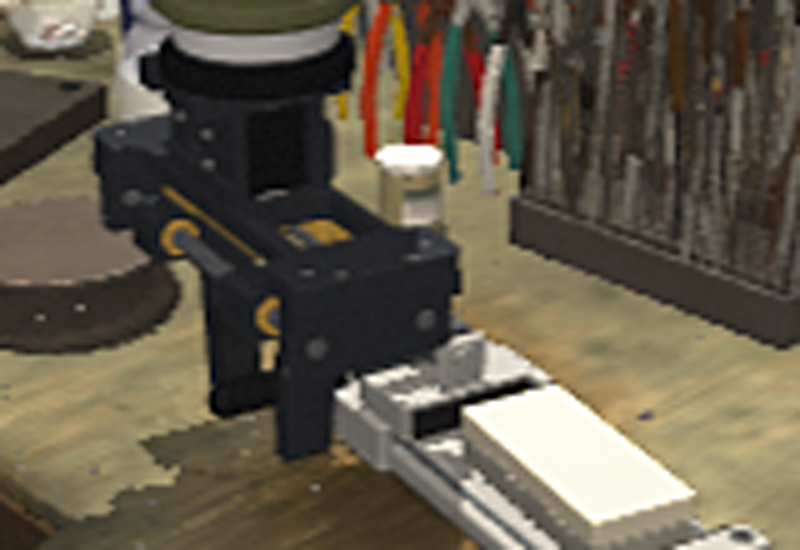

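To row units: 0.001 m / 0.75 = 0.0013.

Emit:
{"method": "inch_along", "body": {
  "steps": {"offsets":[[0,0.0013,0,0,0,0,0.005],[0,0.0013,0,0,0,0,0.005],[0,0.0013,0,0,0,0,0.005],[0,0.0013,0,0,0,0,0.005],[0,0.0013,0,0,0,0,0.005],[0,0.0013,0,0,0,0,0.005]]},
  "force": 15
}}

```text
time: 3.85
tcp_pos: [0.4308, -0.2784, 0.0048]
tcp_rot: [-3.119, 0.35, 0.0]
wrist_force: [4.0, 9.7, 3.6]
gripper_width: 0.0144
gripper_force: 15.0
```

To row units: -0.002 m / 0.75 = -0.0027.

Emit:
{"method": "inch_along", "body": {
  "steps": {"offsets":[[0,-0.0027,0,0,0,0,0.005],[0,-0.0027,0,0,0,0,0.005]]},
  "force": 15
}}

```text
time: 4.05
tcp_pos: [0.431, -0.278, 0.0049]
tcp_rot: [3.122, -0.349, 0.0]
wrist_force: [-1.3, 0.8, 1.0]
gripper_width: 0.0145
gripper_force: 15.0
```

To row units: -0.0601 m / 0.75 = -0.0801, -0.05 m / 0.75 = -0.0667.

Emit:
{"method": "inch_along", "body": {
  "steps": {"offsets":[[0.0013,0,-0.0177,0,0,0,0.005],[0.0056,0,-0.0351,0,0,0,0.005],[0.0124,0,-0.0515,0,0,0,0.005],[0.0216,0,-0.0667,0,0,0,0.005],[0.0332,0,-0.0801,0,0,0,0.005],[0.0332,0,-0.0801,0,0,0,0.005]]},
  "force": 15
}}

```text
time: 4.65
tcp_pos: [0.4557, -0.2838, 0.0656]
tcp_rot: [3.121, -0.349, 0.001]
wrist_force: [-2.8, 0.5, 4.2]
gripper_width: 0.0145
gripper_force: 15.0
```

To row units: 0.0601 m / 0.75 = 0.0801, 0.0468 m / 0.75 = 0.0624.

Emit:
{"method": "inch_along", "body": {
  "steps": {"offsets":[[0.0135,0,-0.0116,0,0,0,0.005],[0.0287,0,-0.0208,0,0,0,0.005],[0.0451,0,-0.0276,0,0,0,0.005],[0.0624,0,-0.0319,0,0,0,0.005],[0.0801,0,-0.0332,0,0,0,0.005],[0.0801,0,-0.0332,0,0,0,0.005]]},
  "force": 15
}}

```text
time: 5.25
tcp_pos: [0.5144, -0.297, 0.0895]
tcp_rot: [3.122, -0.349, 0.001]
wrist_force: [1.3, 0.6, 2.9]
gripper_width: 0.0144
gripper_force: 15.0
```

Run:
```python
from h import *
crop("scene",205,120,160,120,5,"pics/c8.png")
```

```text
(no output)
```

View pics/c8.png

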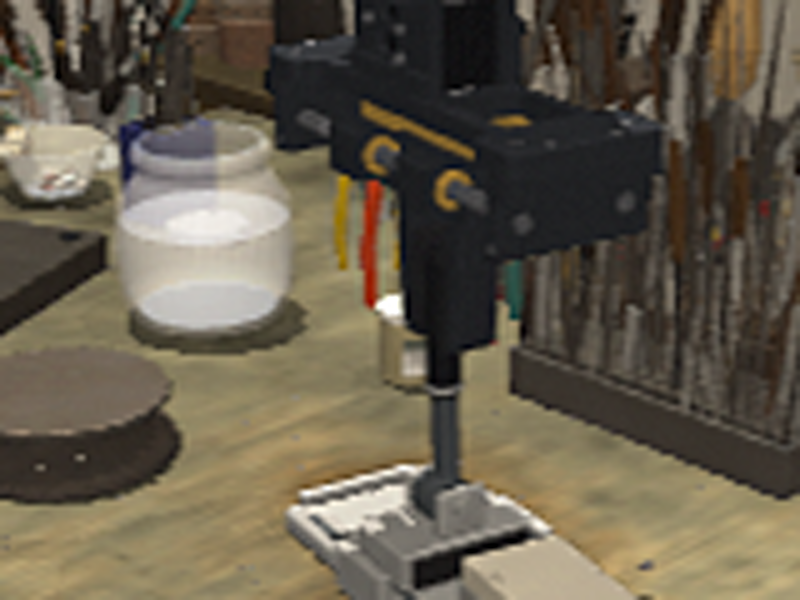

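To row units: 0.028 m / 0.75 = 0.0373, 0.009 m / 0.75 = 0.012.

Emit:
{"method": "inch_along", "body": {
  "steps": {"offsets":[[0,0.0053,0,0,0,0,0.005],[0,0.012,0,0,0,0,0.005],[0,0.0187,0,0,0,0,0.005],[0,0.024,0,0,0,0,0.005],[0,0.028,0,0,0,0,0.005],[0,0.032,0,0,0,0,0.005],[0,0.0347,0,0,0,0,0.005],[0,0.0373,0,0,0,0,0.005],[0,0.0373,0,0,0,0,0.005]]},
  "force": 20
}}

```text
time: 6.2
tcp_pos: [0.5074, -0.3243, 0.0895]
tcp_rot: [3.122, -0.35, -0.001]
wrist_force: [-1.9, 2.9, 0.7]
gripper_width: 0.0138
gripper_force: 20.0
```

To row units: 0.004 m / 0.75 = 0.0053, 0.003 m / 0.75 = 0.004.

Emit:
{"method": "inch_along", "body": {
  "steps": {"offsets":[[0,0.0013,0,0,0,0,0.005],[0,0.0027,0,0,0,0,0.005],[0,0.004,0,0,0,0,0.005],[0,0.0053,0,0,0,0,0.005],[0,0.0053,0,0,0,0,0.005]]},
  "force": 20
}}

```text
time: 6.7
tcp_pos: [0.5067, -0.3278, 0.0895]
tcp_rot: [-3.122, 0.349, 0.001]
wrist_force: [-1.3, 4.4, 0.1]
gripper_width: 0.0141
gripper_force: 20.0
```

Emit:
{"method": "inch_along", "body": {
  "steps": {"offsets":[[0,0.0013,0,0,0,0,0.005],[0,0.0027,0,0,0,0,0.005],[0,0.0027,0,0,0,0,0.005]]},
  "force": 20
}}

```text
time: 7.0
tcp_pos: [0.5062, -0.3298, 0.0895]
tcp_rot: [-3.122, 0.349, 0.001]
wrist_force: [-0.7, 4.2, -1.0]
gripper_width: 0.0143
gripper_force: 20.0
```

Emit:
{"method": "inch_along", "body": {
  "steps": {"offsets":[[0,0.0013,0,0,0,0,0.005],[0,0.0027,0,0,0,0,0.005],[0,0.0027,0,0,0,0,0.005]]},
  "force": 20
}}

```text
time: 7.3
tcp_pos: [0.5061, -0.3304, 0.0896]
tcp_rot: [-3.119, 0.349, 0.001]
wrist_force: [-0.1, 11.3, 2.2]
gripper_width: 0.014
gripper_force: 20.0
```

To row units: 0.002 m / 0.75 = 0.0027, 0.001 m / 0.75 = 0.0013.

Emit:
{"method": "inch_along", "body": {
  "steps": {"offsets":[[0,0.0013,0,0,0,0,0.005],[0,0.0027,0,0,0,0,0.005],[0,0.0027,0,0,0,0,0.005],[0,0.0027,0,0,0,0,0.005]]},
  "force": 35
}}

```text
time: 7.7
tcp_pos: [0.506, -0.3307, 0.0895]
tcp_rot: [-3.117, 0.348, 0.001]
wrist_force: [1.7, 18.8, 3.3]
gripper_width: 0.0139
gripper_force: 35.0
```

Run:
```python
from h import *
print(bot.state()["wrist_force"],o)
crop("top",305,165,110,80,7,"pics/c9.png")
```

```text
[ 1.67064624 18.78222189  3.31234104] [ 0.5027 -0.3456]
```

View pics/c9.png

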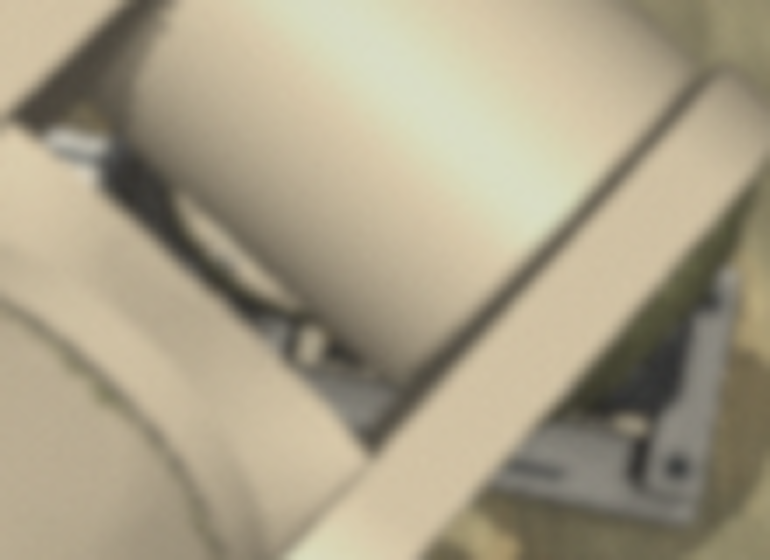

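To row units: -0.0601 m / 0.75 = -0.0801, -0.05 m / 0.75 = -0.0667.

Emit:
{"method": "inch_along", "body": {
  "steps": {"offsets":[[-0.0177,0,0.0013,0,0,0,0.005],[-0.0351,0,0.0056,0,0,0,0.005],[-0.0515,0,0.0124,0,0,0,0.005],[-0.0667,0,0.0216,0,0,0,0.005],[-0.0801,0,0.0332,0,0,0,0.005],[-0.0801,0,0.0332,0,0,0,0.005]]},
  "force": 35
}}

```text
time: 8.35
tcp_pos: [0.4465, -0.3171, 0.0638]
tcp_rot: [-3.116, 0.349, 0.002]
wrist_force: [3.6, 19.6, 2.3]
gripper_width: 0.0141
gripper_force: 35.0
```

Force is held; continue down from here.

To row units: 0.0621 m / 0.75 = 0.0828, 0.0601 m / 0.75 = 0.0801.

Emit:
{"method": "inch_along", "body": {
  "steps": {"offsets":[[-0.0116,0,0.0135,0,0,0,0.005],[-0.0208,0,0.0287,0,0,0,0.005],[-0.0276,0,0.0451,0,0,0,0.005],[-0.0319,0,0.0624,0,0,0,0.005],[-0.0332,0,0.0801,0,0,0,0.005],[-0.0332,0,0.0828,0,0,0,0.005],[-0.0332,0,0.0828,0,0,0,0.005]]},
  "force": 35
}}

```text
time: 9.05
tcp_pos: [0.4221, -0.3115, 0.0026]
tcp_rot: [-3.116, 0.348, 0.005]
wrist_force: [-1.2, 22.9, 12.5]
gripper_width: 0.0139
gripper_force: 35.3
```

To row units: 0.002 m / 0.75 = 0.0027.

Emit:
{"method": "inch_along", "body": {
  "steps": {"offsets":[[0,0,0.0027,0,0,0,0.005],[0,0,0.0027,0,0,0,0.005]]},
  "force": 35
}}

```text
time: 9.25
tcp_pos: [0.4222, -0.3117, 0.0017]
tcp_rot: [-3.116, 0.348, 0.005]
wrist_force: [-4.9, 26.0, 25.3]
gripper_width: 0.0137
gripper_force: 35.2
```

Emit:
{"method": "inch_along", "body": {
  "steps": {"offsets":[[0,-0.0027,-0.0027,0,0,0,0.005],[0,-0.006,-0.0053,0,0,0,0.005],[0,-0.006,-0.0053,0,0,0,0.005]]},
  "force": 35
}}

```text
time: 9.55
tcp_pos: [0.4226, -0.3109, 0.0048]
tcp_rot: [3.122, -0.348, -0.003]
wrist_force: [-6.7, 1.0, 3.0]
gripper_width: 0.0136
gripper_force: 35.2
```

To row units: -0.18 m / 0.75 = -0.24, -0.12 m / 0.75 = -0.16.

Emit:
{"method": "inch_along", "body": {
  "steps": {"offsets":[[0,0,0,0,0,0,0.045],[0,0,0,0,0,0,0.045],[0,0,0,0,0,0,0.045],[0,0,0,0,0,0,0.045],[0,0,0,0,0,0,0.045],[0,0,-0.0267,0,0,0,0.045],[0,0,-0.08,0,0,0,0.045],[0,0,-0.1333,0,0,0,0.045],[-0.0533,0,-0.1733,0,0,0,0.045],[-0.1067,0,-0.2,0,0,0,0.045],[-0.16,0.04,-0.2267,0,0,0,0.045],[-0.1867,0.0933,-0.24,0,0,0,0.045],[-0.1867,0.16,-0.24,0,0,0,0.045],[-0.1867,0.2133,-0.24,0,0,0,0.045],[-0.1867,0.2133,-0.24,0,0,0,0.045]]}
}}

```text
time: 11.05
tcp_pos: [0.25, -0.4393, 0.1843]
tcp_rot: [3.12, -0.355, -0.0]
wrist_force: [0.1, 0.1, -0.4]
gripper_width: 0.0447
gripper_force: 0.0
```

Run:
```python
from h import *
a=bot.get_image("top")[165:275,265:425];b=bot.get_image("scene")[195:290,235:375]
a=cv2.resize(a,(640,440),interpolation=2)[:,:600];a=cv2.resize(bot.get_image("top")[165:265,275:415],(420,300),interpolation=2)
b=cv2.resize(b,(380,258),interpolation=2);b=cv2.copyMakeBorder(b,0,42,0,0,0)
cv2.imwrite("pics/f.png",np.hstack([a,b]))
cv2.imwrite("pics/ftop.png",bot.get_image("top"))
```

```text
(no output)
```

View pics/f.png

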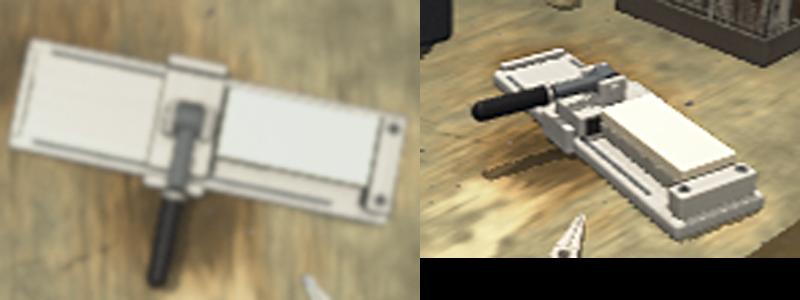

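```bash
python3 -c "
from station import bot
print(bot.hand_in())"
```

```text
the job is handed in; nothing more can be done
None
```

The stone is clamped square against the fixed jaw, the lever is locked fully down, the gripper has let go and is clear, and the job was handed in at about 11 s; the first pinch missed, slipping onto the top of the handle at about 10 N, and was redone lower.

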